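# Take the hand bell off its locking hook

### The arm

A 7-joint arm with a two-finger parallel gripper is mounted at the origin on the work surface. World frame = base frame: x ahead of the robot, y to its left, z up, the work surface at z = 0. Lengths are in m, angles in rad, forces in N, time in s.
With the tool pointing down it reaches from about 0.35 to 0.9 m from the base axis. Payload 19.9 kg.
Tool frame: the origin (TCP) lies midway between the tips of the shut fingers; the grasp point (between the pads) lies 19 mm behind it (ctrl.tcp_to_grasp is the distance from the TCP to the grasp point, in m); z points along the fingers, y is the direction in which the jaws open and shut (so a half turn about z gives the same grasp; the last joint's range is limited). The gripper opens to 94 mm and grips with 3 to 60 N. Pads are 16 mm wide; open, the fingers measure 119 mm over their backs; the gripper's body (75 mm by 177 mm) begins 78 mm behind the grasp point.
Start: joints at [-1.218, 0.417, -0.01, 1.614, 0.005, 1.111, -0.053], TCP at [0.24, 0.577, 0.205] pointing down, gripper open.
Joint ranges: [-2.81, 2.81], [-0.39, 2.02], [-1.27, 1.25], [0.06, 2.57], [-1.19, 4.33], [0.19, 2], [-2.82, 2.82]. Speed limits (rad/s): [1.89, 1.89, 2.39, 2.39, 3.01, 3.01, 3.01].

### API

Orientations are given as a 3x3 rotation matrix whose columns are the frame's x, y, z axes.
In Python, from bench import ctrl gives the robot as it stands. The module is installed in compiled form; this text tells all that it offers.
- The arm moves only by the shell command python3 -m jog 'ROWS'. ROWS is JSON, one flat list of numbers, 7 for each row, row after row: the finger opening in m, from 0 to 0.094, then the shift along the world's x, y, z in m, then the turn, a rotation vector about the world's x, y, z in rad. A call has 1 to 20 rows; each row shifts and turns the pose as measured when the row begins; what a row does not reach is not made up. A row lasts 1/8 s, in which the tool goes at most 62.5 mm and 10.7 degrees, less where a joint would pass 70% of its speed; a pose out of reach is approached as far as the arm can. A call is refused whole if a number of a shift passes 0.0625 or a number of a turn 0.188, either way. A call with a gripper value outside its range is refused whole. The fingers move at their own pace and stop on an object; the grip force is fixed at half the most. Time passes only in rows, so rows that do not move let the fingers close. It gives the time, the measured TCP pose, the force and the opening at its end, in the units of the state.
- ctrl.read_state(): the state, without advancing time (a new reading comes with each control period).
- ctrl.capture(name): name is "scene" or "top" or "wrist"; returns a dict with "color" (400x640x3 uint8, red, green, blue), "range_z" (400x640 float32, m along the optical axis (not along the pixel's ray), 0 where there is no reading), "intrinsics" (3x3 intrinsics, pixels), "origin" and "attitude" of the camera in the world; the wrist camera has in their place "hand_eye" (4x4, takes a point from camera to tool coordinates, whose origin is the TCP and whose axes are the flange's). Camera axes: x right, y down, z forward; pixel columns grow to the right and rows downward; lengths in m; the calibration is good to about 2 mm. A picture is of the moment at which its call begins: read the wrist's pose just before it.
- ctrl.finish_job(): hands the job in, once; it reports no verdict.
The state is a dict: "time_s": time; "joint_pos": joint angles; "qvel": joint speeds; "tau": joint torques, N m; "position": TCP position; "orientation": TCP orientation; "ft_force": force on the tool from outside, world axes, zero at the start; "moment": the same for the moment, N m; "finger_gap": finger opening in m.
Only numpy, scipy, OpenCV 4.12 (cv2) and the standard library are available. Lean on these libraries where they do the work, as an engineer would, in place of code of your own. Each camera call takes 0.05 s, during which the arm holds its last target. There are 200 camera calls.

### The job

Take the hand bell off its locking hook and stand it upright on the cork coaster, its whole mouth on the coaster. The hook's sprung keeper shuts the way out: gently press the bell's bar back against the keeper, towards the post, until the gap behind the hook's lip opens, lift the bar out through that gap and draw the bell off over the tip. Do not force the hook, set the bell down gently, let go, and leave the tissue box, teacup and pen pot alone.

Things in the scene. Friction and masses are not known exactly. Their poses are not given: they have to be found in the camera images.
- stand: Fixed hook stand: dark wooden base 160 (x = -65 to 95) x 100 x 14 mm, post 18 x 30 mm to height 150 mm at x = 60 to 78 mm of the stand's frame, and a level hook arm from it along the stand's -x (outward). Origin on the table, z up. The whole arm (seat, lip, keeper) may be clamped up to 10 mm in or out of nominal along x: NOT measured, must be felt or seen. Over 18 N on the hook is forcing it.
- seat_nominal (a point): Fixed in the stand: point on top of the seat bar, 139 mm above the table, straight above the stand's origin; axes as the stand's. Seat bar: steel, 10 mm wide (y), 8 mm thick. Its upturned tip is at x = -30 to -38 mm from here (arm at nominal) and rises 17 mm above the seat.
- keeper_nominal (a point): Fixed in the stand: where the keeper's face rests if the arm is at nominal. Keeper: dark steel plate 24 mm wide, 16 mm high, standing on the seat bar, sprung outward (-x). Damped; about 3 N starts it, 0.25 N more per mm; pressed 11 mm towards the post (+x) it meets a hard stop. The bell's bar can rise past the lip only while the keeper is pressed by more than 7 mm.
- lip_nominal (a point): Fixed in the stand: underside of the lip's free end if the arm is at nominal, 11 mm above the seat. Lip: steel, 6 mm thick, 10 mm wide, turned back from the top of the tip over the seat, ending 1 mm outward of the resting keeper; it traps the bell's bar. Raised 17 mm or more above the seat, the bar's underside clears lip and tip; at most 31 mm before the stirrup's lower edge meets the seat.
- bell_grip (a point): Centre of the hand bell's wooden grip, 156 mm above the bell's mouth. Grip: block 30 mm (x) x 24 mm (y) x 48 mm tall. Axes as the bell's, z up. At the start the bell hangs on the hook, about 15 mm outward of the stand's origin, its bar on the seat under the lip between keeper and tip, its x nearly along the stand's x.
- bell: The hand bell (loose, about 0.3 kg, 180 mm tall), origin at the centre of its flat mouth, 64 mm across. Brass bell to 59 mm height; over it a stirrup: two side rods at y = +-20 mm joined by an 8 mm round bar along y, underside 104 mm above the mouth; below the bar a window 34 mm wide, 39 mm high for the seat bar; above it one 14 mm high for the lip; then a shoulder and the grip (132 to 180 mm).
- coaster: Fixed round cork coaster, 104 mm across, 6 mm thick; origin at the centre of its underside, on the table.
- tissue_box: Bystander: loose tissue box 110 x 200 x 65 mm, origin at the centre of its underside. Leave alone.
- teacup: Bystander: loose white teacup, 80 mm across, 62 mm high, origin at the centre of its underside. Leave alone.
- pen_pot: Bystander: loose round pen pot, 80 mm across, 85 mm high, with pens up to 115 mm, origin at the centre of its underside. Leave alone.
There are look-alikes about, which are no part of the job. Of the things that look like the bell, the largest one is meant.

How it is judged:
By the outcome, as a careful person would: the job done as asked, in the order asked, and still so for the second after the job is handed in, with the robot touching nothing.
It also fails if it takes over 72 s, if anything falls off the work surface, if the arm or the gripper's body presses on something with over 40 N, if the wrist force passes 120 N, or if a joint passes its speed limit or range.

## Working session

There is one attempt and no reset: what is moved stays moved. The work goes in short steps, Python scripts to look and compute and a shell command to move; the robot and the scene stay as the last step left them, time stands still between calls to the robot, and variables do not carry over. Pictures are saved under pics/ and viewed, about 8 in all and at most 12, crops included, and the job is handed in when it is done.

```bash
mkdir -p pics; cat > h.py <<'E'
import numpy as np,cv2
from bench import ctrl
def cap(n):
    s=ctrl.read_state(); c=ctrl.capture(n)
    if n=="wrist":
        T=np.eye(4);T[:3,:3]=s["orientation"];T[:3,3]=s["position"]
        M=T@np.array(c["hand_eye"])
    else:
        M=np.eye(4);M[:3,:3]=c["attitude"];M[:3,3]=c["origin"]
    c["M"]=M;return c
def pts(c):
    z=c["range_z"];K=np.array(c["intrinsics"]);v,u=np.mgrid[:z.shape[0],:z.shape[1]]
    P=np.stack([(u-K[0,2])/K[0,0]*z,(v-K[1,2])/K[1,1]*z,z],-1)@c["M"][:3,:3].T+c["M"][:3,3]
    P[z<=0]=np.nan;return P
def proj(c,p):
    q=c["M"][:3,:3].T@(np.array(p)-c["M"][:3,3]);q=np.array(c["intrinsics"])@q;return q[:2]/q[2]
def ray(c,u,v,h):
    d=c["M"][:3,:3]@np.linalg.inv(np.array(c["intrinsics"]))@[u,v,1];o=c["M"][:3,3];return o+d*(h-o[2])/d[2]
E
python3 - <<'E'
from h import *
import pickle
for n in("scene","top"):
    c=cap(n);cv2.imwrite(f"pics/{n}.png",cv2.cvtColor(c["color"],cv2.COLOR_RGB2BGR));pickle.dump(c,open(n+".pkl","wb"));print(n,c["M"].round(3).tolist(),np.array(c["intrinsics"]).tolist())
print(ctrl.read_state(),ctrl.tcp_to_grasp)
E
```

```text
scene [[-0.168, 0.803, -0.572, 1.227], [0.986, 0.133, -0.103, 0.141], [-0.007, -0.581, -0.814, 1.047], [0.0, 0.0, 0.0, 1.0]] [[507.3065066506232, 0.0, 321.78960473374025], [0.0, 507.3065066506232, 197.44550337049282], [0.0, 0.0, 1.0]]
top [[0.022, -0.995, 0.095, 0.454], [-1.0, -0.023, -0.016, 0.009], [0.018, -0.095, -0.995, 1.306], [0.0, 0.0, 0.0, 1.0]] [[504.2226465096465, 0.0, 321.91962586143137], [0.0, 504.2226465096465, 198.84673678811177], [0.0, 0.0, 1.0]]
{'time_s': 0.1, 'joint_pos': array([-1.21750245,  0.41793031, -0.0103197 ,  1.61410706,  0.00468784,
        1.11074894, -0.05299026]), 'qvel': array([-0.00069254, -0.00079066, -0.00113778, -0.00211324,  0.00114149,
       -0.00066584, -0.00014817]), 'tau': array([ 3.21492349e-03, -8.52590275e+01,  6.42160177e-01, -4.26702833e+01,
       -4.86783183e-02,  1.63838547e-02,  5.70892701e-05]), 'position': array([0.24024736, 0.57659339, 0.20488069]), 'orientation': array([[-9.23086477e-01,  3.84592265e-01, -3.82916107e-04],
       [ 3.84592448e-01,  9.23085818e-01, -1.10512199e-03],
       [-7.15569396e-05, -1.16738980e-03, -9.99999316e-01]]), 'ft_force': array([0.12226894, 0.52568274, 0.56223188]), 'moment': array([-0.02945929,  0.03907799,  0.01323491]), 'finger_gap': 0.09419289596604258} 0.0188
```

View pics/scene.png

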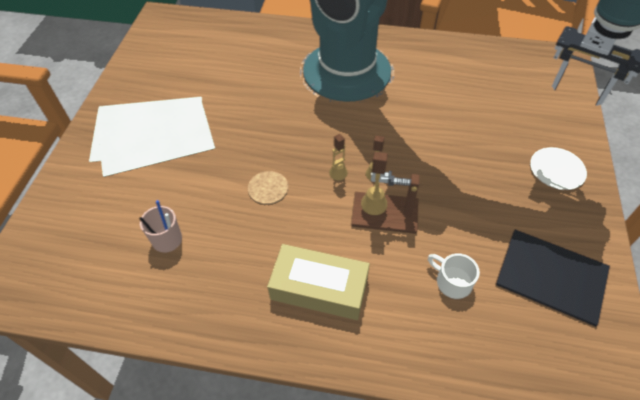

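View pics/top.png

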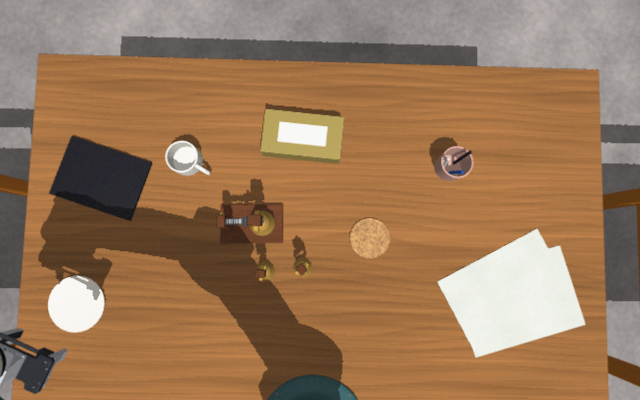

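The scene view shows three bell-like objects: one hanging on the stand at scene (376,190) / top (260,222), and two small ones standing at scene (339,160) and (378,145) / top (303,267) and (265,272). The hanging one is largest and on the hook, so it's the one meant. The coaster is at top (370,238) and the post lies towards +y. I'll confirm with a crop and measure.

```bash
python3 - <<'E'
from h import *
import pickle
s=pickle.load(open("scene.pkl","rb"));t=pickle.load(open("top.pkl","rb"))
a=cv2.resize(s["color"][125:240,325:435],None,fx=3.6,fy=3.6,interpolation=cv2.INTER_CUBIC)
b=cv2.resize(t["color"][170:285,210:320],None,fx=3.6,fy=3.6,interpolation=cv2.INTER_CUBIC)
cv2.imwrite("pics/crop.png",cv2.cvtColor(np.hstack([a,b]),cv2.COLOR_RGB2BGR))
P=pts(t)
# base: points height ~14mm
x0,x1,y0,y1=0.40,0.56,0.02,0.30
m=(P[...,2]>.008)&(P[...,2]<.022)&(P[...,0]>.38)&(P[...,0]<.56)&(P[...,1]>0.05)&(P[...,1]<.3)
hsv=cv2.cvtColor(t["color"],cv2.COLOR_RGB2HSV)
print("base hsv",hsv[235,235],hsv[238,278],"table",hsv[260,340],"coaster",hsv[238,370],"P",P[235,235],P[238,278],P[238,370],P[260,340])
n,l,st,ce=cv2.connectedComponentsWithStats(m.astype(np.uint8));print(st[1:][st[1:,4]>50])
# high things near
for lo,hi in((.165,.21),(.14,.165),(.12,.14)):
    m=(P[...,2]>lo)&(P[...,2]<hi)&(P[...,0]>.33)&(P[...,0]<.6)&(P[...,1]>-.05)&(P[...,1]<.4)
    n,l,st,ce=cv2.connectedComponentsWithStats(m.astype(np.uint8))
    for i in range(1,n):
        if st[i,4]>5:
            q=P[l==i];print(lo,st[i],q.min(0).round(4),q.max(0).round(4),np.median(q,0).round(4))
# coaster by colour
q=P[215:262,345:395].reshape(-1,3);q=q[(q[:,2]>.0035)&(q[:,2]<.012)]
print("coaster",len(q),q.min(0),q.max(0))
for h,(u,v) in (("small",(303,267)),("small2",(265,272)),("cup",(183,157)),("box",(302,134)),("pot",(455,163))): print(h,P[v,u].round(3))
E
```

```text
base hsv [ 12 156  62] [ 10 155 110] table [ 14 151 152] coaster [ 15 125 214] P [0.47933777 0.2083992  0.01279181] [0.47412817 0.09863164 0.01316384] [ 0.47942669 -0.13710806  0.0085509 ] [ 0.42149729 -0.06130791  0.00279927]
[[ 220  204   63   39 1585]]
0.165 [254 210   5   4  17] [0.5266 0.1346 0.1664] [0.5337 0.1439 0.1719] [0.5292 0.1392 0.1681]
0.165 [251 215  12  16  50] [0.4884 0.1243 0.1652] [0.5211 0.1492 0.2099] [0.499  0.136  0.1717]
0.14 [216 213  13  15 128] [0.494  0.2056 0.1401] [0.5268 0.232  0.1556] [0.5099 0.2206 0.1494]
0.14 [228 215  19  11  94] [0.4997 0.1632 0.14  ] [0.5225 0.2058 0.1594] [0.511  0.1748 0.1443]
0.14 [262 218   2   5   7] [0.5074 0.1251 0.1404] [0.517  0.1267 0.1589] [0.5121 0.1256 0.1476]
0.14 [298 264   9   8  21] [0.3981 0.0236 0.1402] [0.4138 0.042  0.1439] [0.4028 0.0328 0.1416]
0.14 [255 269   9   9  27] [0.3827 0.1212 0.1401] [0.4005 0.1399 0.1447] [0.3915 0.1302 0.1412]
0.12 [225 215   2   5   7] [0.5132 0.2112 0.1213] [0.5226 0.2148 0.1382] [0.5182 0.2144 0.1349]
0.12 [224 217   8  11  17] [0.4949 0.2009 0.1276] [0.5185 0.2164 0.1399] [0.5086 0.2089 0.1364]
0.12 [231 219   4   3   6] [0.509  0.1924 0.1368] [0.5136 0.1996 0.1399] [0.5113 0.1938 0.1386]
0.12 [235 221   7   4  11] [0.5021 0.1762 0.1323] [0.5094 0.1899 0.1399] [0.507  0.1835 0.1371]
0.12 [228 222   4   3   7] [0.5017 0.1993 0.1268] [0.5065 0.2059 0.14  ] [0.5041 0.2013 0.1373]
0.12 [296 263  11  12  55] [0.3909 0.0236 0.1221] [0.416  0.0467 0.1399] [0.4023 0.0355 0.1382]
0.12 [254 269  12   9  59] [0.3821 0.119  0.1216] [0.4003 0.1426 0.14  ] [0.3914 0.1293 0.138 ]
coaster 1251 [ 0.41963395 -0.19996697  0.00350749] [ 0.53948853 -0.07200681  0.01199919]
small [0.407 0.031 0.141]
small2 [0.393 0.119 0.116]
cup [0.678 0.352 0.006]
box [0.733 0.043 0.068]
pot [ 0.681 -0.358  0.004]
```

View pics/crop.png

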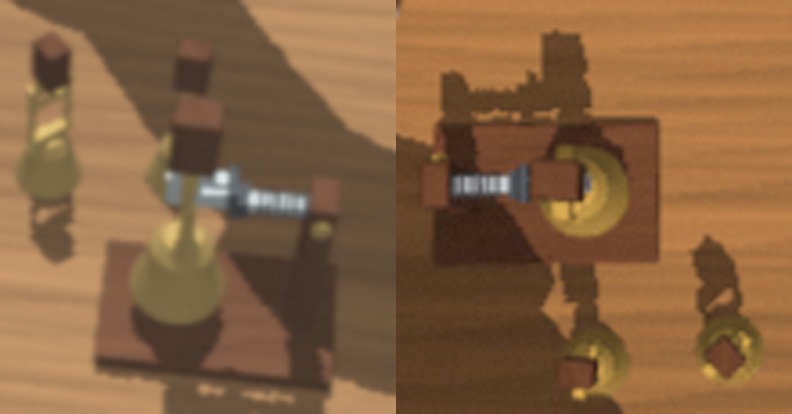

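The crop confirms it: the hook bell is clearly the largest, with its bar on the steel arm, keeper and post towards +y. Now flying above it to look with the wrist camera.

```bash
python3 -m jog '[0.094,0.01,-0.02,0.05,0,0,0.04, 0.094,0.029,-0.048,0.022,0,0,0.04, 0.094,0.029,-0.048,0.022,0,0,0.04, 0.094,0.029,-0.048,0.022,0,0,0.04, 0.094,0.029,-0.048,0.022,0,0,0.04, 0.094,0.029,-0.048,0.022,0,0,0.04, 0.094,0.029,-0.048,0.022,0,0,0.04, 0.094,0.029,-0.048,0,0,0,0.04, 0.094,0.029,-0.048,0,0,0,0.04, 0.094,0.029,-0.048,0,0,0,0.04, 0.094,0,0,0,0,0,0]'
python3 - <<'E'
from h import *
import pickle
t=pickle.load(open("top.pkl","rb"))
print("post top",ray(t,221.4,221.1,.150),"grip top",ray(t,254.7,220.8,.215))
f=lambda u,v:(210+(u-396)/3.6,170+v/3.6)
for u,v in((438,120),(660,120),(660,262),(438,262)):print("base",ray(t,*f(u,v),.014))
hsv=cv2.cvtColor(t["color"],cv2.COLOR_RGB2HSV)
m=np.zeros((400,640),np.uint8);m[210:268,340:400]=(hsv[210:268,340:400,2]>175)
c=max(cv2.findContours(m,0,1)[0],key=cv2.contourArea);e=cv2.fitEllipse(c);print(e,"coaster",ray(t,*e[0],.006))
s=pickle.load(open("scene.pkl","rb"));g=lambda u,v:(325+u/3.6,125+v/3.6)
for u,v in((108,241),(97,366),(329,388),(336,255)):print("base scene",ray(s,*g(u,v),.014))
print("coaster scene",ray(s,268,187,.006))
c=cap("wrist");cv2.imwrite("pics/w1.png",cv2.cvtColor(c["color"],cv2.COLOR_RGB2BGR));pickle.dump(c,open("w1.pkl","wb"))
print(ctrl.read_state()["position"],ctrl.read_state()["orientation"].round(3),ctrl.read_state()["ft_force"],c["M"].round(3))
print(c["intrinsics"])
E
```

```text
time_s: 1.48
position: [0.515, 0.1064, 0.3896]
orientation: [[-1.0, -0.02, 0.0], [-0.02, 1.0, -0.006], [-0.0, -0.006, -1.0]]
ft_force: [0.4, 0.7, -0.6]
finger_gap: 0.0937
post top [0.50759115 0.21942773 0.15      ] grip top [0.50683202 0.13597937 0.215     ]
base [0.55946888 0.2453577  0.014     ]
base [0.56315479 0.08756792 0.014     ]
base [0.46227574 0.08463508 0.014     ]
base [0.45883473 0.24127014 0.014     ]
((372.1383056640625, 237.56044006347656), (37.61336135864258, 47.79612731933594), 78.27887725830078) coaster [ 0.48072835 -0.14289707  0.006     ]
base scene [0.4706818  0.08999853 0.014     ]
base scene [0.57437816 0.09629357 0.014     ]
base scene [0.56620364 0.24989878 0.014     ]
base scene [0.45670201 0.24800487 0.014     ]
coaster scene [ 0.48572126 -0.13227542  0.006     ]
[0.51418935 0.10860451 0.38957637] [[-1.    -0.022 -0.   ]
 [-0.022  1.    -0.006]
 [ 0.    -0.006 -1.   ]] [0.13915583 0.30021661 1.01576447] [[-0.019  0.957  0.289  0.43 ]
 [ 1.     0.02  -0.001  0.106]
 [-0.006  0.289 -0.957  0.569]
 [ 0.     0.     0.     1.   ]]
[[292.63059013   0.         321.635796  ]
 [  0.         292.63059013 195.26219838]
 [  0.           0.           1.        ]]
```

View pics/w1.png

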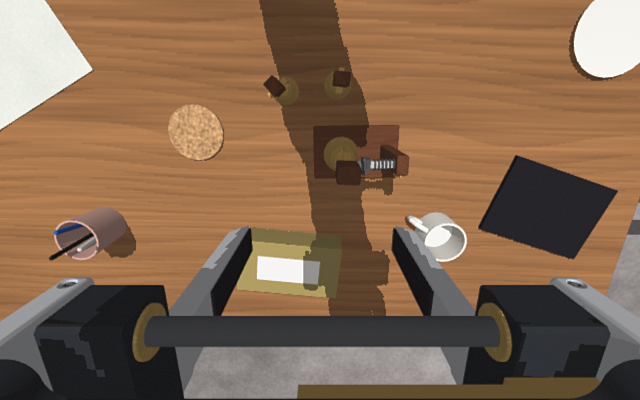

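Wrist view: bell grip at (348,173), keeper/spring at (375,165), coaster at (196,132). Descending to straddle height for a closer measurement.

```bash
python3 -m jog '[0.094,-0.003,0.014,-0.05,0,0,0, 0.094,-0.003,0.013,-0.05,0,0,0, 0.094,0,0,-0.045,0,0,0, 0.094,0,0,0,0,0,0,0.094,0,0,0,0,0,0]'
python3 - <<'E'
from h import *
import pickle
c=cap("wrist");s=ctrl.read_state();print(s["position"],s["ft_force"])
pickle.dump(c,open("w2.pkl","wb"))
P=pts(c)
m=lambda lo,hi:(P[...,2]>lo)&(P[...,2]<hi)&(abs(P[...,0]-.508)<.04)&(P[...,1]>.06)&(P[...,1]<.25)
for lo,hi in((.211,.222),(.17,.205),(.151,.165),(.145,.151),(.135,.145)):
    k=m(lo,hi).astype(np.uint8);n,l,st,ce=cv2.connectedComponentsWithStats(k)
    for i in range(1,n):
        if st[i,4]>12:
            q=P[l==i];print(lo,st[i],q.min(0).round(4),q.max(0).round(4),np.median(q,0).round(4))
u,v=proj(c,[.508,.15,.16]);print(u,v);u,v=int(u),int(v)
a=cv2.resize(c["color"][max(v-75,0):v+75,u-100:u+100],None,fx=4,fy=4,interpolation=cv2.INTER_CUBIC);print(u-100,v-75)
cv2.imwrite("pics/w2.png",cv2.cvtColor(a,cv2.COLOR_RGB2BGR))
E
```

```text
time_s: 2.15
position: [0.5061, 0.1414, 0.2427]
orientation: [[-1.0, -0.027, 0.001], [-0.027, 1.0, -0.003], [-0.001, -0.004, -1.0]]
ft_force: [0.5, -0.5, 0.3]
finger_gap: 0.094
[0.50600559 0.14137647 0.24267166] [ 1.0564472  -0.19909227 -0.26028436]
0.211 [ 299  213   39   30 1116] [0.4988 0.1237 0.211 ] [0.5228 0.1534 0.2174] [0.5098 0.1385 0.2151]
0.17 [301 197  37  17 434] [0.4987 0.1237 0.1702] [0.5028 0.1536 0.205 ] [0.4996 0.1388 0.1893]
0.151 [315 181  11   4  23] [0.4884 0.1345 0.152 ] [0.4902 0.1437 0.1646] [0.4888 0.139  0.1601]
0.151 [400 191   5   6  15] [0.4969 0.2163 0.151 ] [0.502  0.2205 0.1522] [0.5008 0.2182 0.1514]
0.151 [336 192  14  25 230] [0.4992 0.1547 0.151 ] [0.5228 0.1681 0.1583] [0.5108 0.1633 0.1559]
0.151 [406 192   7  10  25] [0.4977 0.2224 0.151 ] [0.5067 0.2289 0.1521] [0.5026 0.2248 0.1514]
0.151 [397 210  10   6  22] [0.516  0.2156 0.151 ] [0.5213 0.2242 0.152 ] [0.5188 0.2191 0.1513]
0.145 [317 179   7   4  14] [0.4882 0.136  0.1453] [0.4913 0.1419 0.1509] [0.4893 0.1385 0.1471]
0.145 [393 187  21  30 422] [0.4942 0.2122 0.145 ] [0.5238 0.2305 0.151 ] [0.5082 0.2204 0.15  ]
0.145 [339 191  11  12  24] [0.4991 0.158  0.1456] [0.5099 0.1674 0.1509] [0.5023 0.1619 0.1499]
0.135 [343 185  68  28 712] [0.4941 0.162  0.135 ] [0.5229 0.228  0.145 ] [0.5086 0.1935 0.1408]
0.135 [305 195   9   3  23] [0.5073 0.1241 0.1364] [0.5087 0.1323 0.1448] [0.5078 0.1292 0.1392]
0.135 [325 195  18   4  65] [0.5064 0.1444 0.1366] [0.5097 0.1617 0.1414] [0.5074 0.1536 0.1391]
0.135 [394 216  11   3  16] [0.5271 0.2169 0.1371] [0.5289 0.2267 0.1426] [0.528  0.2217 0.1407]
331.04891285541737 202.9669731970808
231 127
```

View pics/w2.png

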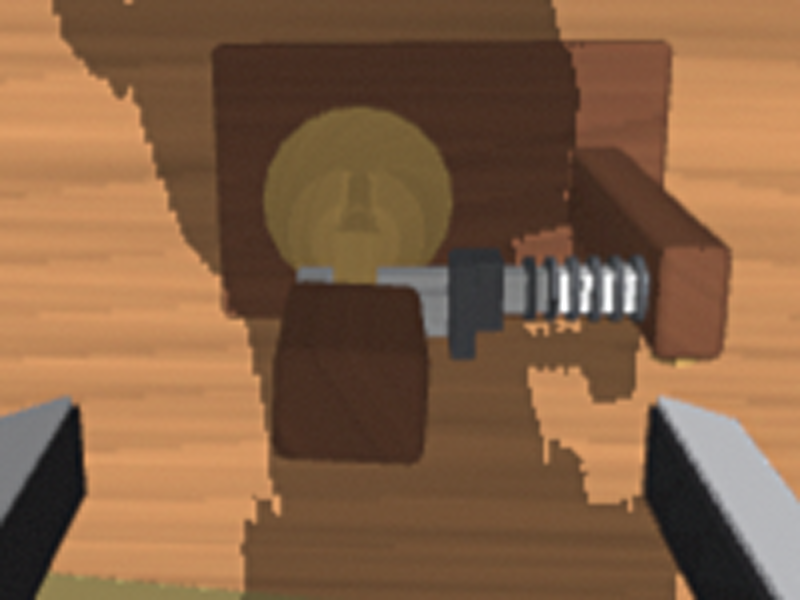

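Grip centre ≈ (0.511, 0.1385), keeper's face at crop (450,290) → y ≈ 0.162; lip end just outward of it. Checking the yaws, and descending partway.

```bash
python3 -m jog '[0.094,0.003,-0.002,-0.02,0,0,0, 0.094,0.002,-0.001,-0.02,0,0,0, 0.094,0,0,-0.01,0,0,0,0.094,0,0,0,0,0,0]'
python3 - <<'E'
from h import *
import pickle
c=pickle.load(open("w2.pkl","rb"));P=pts(c)
def rect(lo,hi,b):
    q=P[(P[...,2]>lo)&(P[...,2]<hi)&(P[...,0]>b[0])&(P[...,0]<b[1])&(P[...,1]>b[2])&(P[...,1]<b[3])][:,:2]
    print(cv2.minAreaRect((q*1000).astype(np.float32)))
rect(.212,.22,(.48,.54,.1,.18));rect(.148,.152,(.48,.54,.205,.24));rect(.008,.02,(.44,.6,.05,.3))
for u,v in((231+450/4,127+290/4),(231+448/4,127+255/4)):print(ray(c,u,v,.155))
print("lip end",ray(c,231+446/4,127+325/4,.156))
E
```

```text
time_s: 2.7
position: [0.5141, 0.1399, 0.198]
orientation: [[-1.0, -0.028, 0.01], [-0.028, 1.0, 0.001], [-0.01, 0.0, -1.0]]
ft_force: [-0.3, 0.4, 0.1]
finger_gap: 0.0941
((510.8432312011719, 138.59913635253906), (29.67782211303711, 23.914705276489258), 89.64995574951172)
((509.06207275390625, 221.52081298828125), (29.118661880493164, 18.064672470092773), 1.9027676582336426)
((510.96575927734375, 167.7967987060547), (99.41606140136719, 160.6039581298828), 2.076807737350464)
[0.50582494 0.16200271 0.155     ]
[0.49711975 0.16110686 0.155     ]
lip end [0.51438017 0.16138323 0.156     ]
```

```bash
python3 -m jog '[0.094,-0.003,-0.001,-0.013,0,0.01,-0.034, 0.094,0,0,-0.014,0,0,0, 0.094,0,0,0,0,0,0, 0.094,0,0,0,0,0,0]'; python3 -c "
from bench import ctrl
s=ctrl.read_state();print(s['position'],s['orientation'].round(4),s['ft_force'])"
```

```text
time_s: 3.2
position: [0.5114, 0.1391, 0.1706]
orientation: [[-1.0, 0.009, 0.0], [0.009, 1.0, 0.001], [-0.0, 0.001, -1.0]]
ft_force: [0.1, 0.2, -0.4]
finger_gap: 0.0941
[0.51140942 0.13911266 0.17059785] [[-1.0e+00  9.0e-03  4.0e-04]
 [ 9.0e-03  1.0e+00  1.3e-03]
 [-4.0e-04  1.3e-03 -1.0e+00]] [ 0.13126565  0.20390478 -0.38994435]
```

```bash
python3 -m jog '[0.045,0,0,0,0,0,0, 0.045,0,0,0,0,0,0,0.045,0,0,0,0,0,0,0.035,0,0,0,0,0,0,0.03,0,0,0,0,0,0,0.02,0,0,0,0,0,0, 0.02,0,0,0,0,0,0, 0.02,0,0,0,0,0,0, 0.02,0,0,0,0,0,0]'
```

```text
time_s: 4.32
position: [0.5118, 0.1392, 0.1714]
orientation: [[-1.0, 0.009, 0.002], [0.009, 1.0, 0.002], [-0.001, 0.002, -1.0]]
ft_force: [0.0, 0.1, 0.0]
finger_gap: 0.0295
```

Gripped (29.5 mm). Lifting 1.5 mm off the seat and pushing towards the keeper.

```bash
python3 -m jog '[0.02,0,0,0.0015,0,0,0, 0.02,0,0.004,0,0,0,0, 0.02,0,0.004,0,0,0,0, 0.02,0,0.004,0,0,0,0, 0.02,0,0.002,0,0,0,0, 0.02,0,0,0,0,0,0]'
```

```text
time_s: 5.08
position: [0.511, 0.1545, 0.1722]
orientation: [[-1.0, 0.008, -0.0], [0.008, 1.0, 0.001], [0.0, 0.001, -1.0]]
ft_force: [-0.2, 0.2, -3.5]
finger_gap: 0.03
```

```bash
python3 -m jog '[0.02,0,0.002,0,0,0,0, 0.02,0,0.001,0,0,0,0, 0.02,0,0,0,0,0,0]'; python3 -m jog '[0.02,0,0.002,0,0,0,0, 0.02,0,0,0,0,0,0]'; python3 -m jog '[0.02,0,0.002,0,0,0,0, 0.02,0,0,0,0,0,0]'
```

```text
time_s: 5.45
position: [0.5111, 0.1574, 0.1722]
orientation: [[-1.0, 0.009, -0.0], [0.009, 1.0, 0.001], [0.0, 0.001, -1.0]]
ft_force: [-0.2, 0.3, -4.3]
finger_gap: 0.03
time_s: 5.7
position: [0.5111, 0.1587, 0.1721]
orientation: [[-1.0, 0.009, -0.0], [0.009, 1.0, 0.0], [0.0, 0.0, -1.0]]
ft_force: [-0.3, -2.5, -3.0]
finger_gap: 0.0298
time_s: 5.95
position: [0.511, 0.1603, 0.1721]
orientation: [[-1.0, 0.01, -0.001], [0.01, 1.0, -0.001], [0.001, -0.001, -1.0]]
ft_force: [-0.2, -4.2, -2.5]
finger_gap: 0.0298
```

Contact felt at TCP y ≈ 0.158 as predicted. Pressing on towards ~0.167.

```bash
python3 -m jog '[0.02,0,0.002,0,0,0,0, 0.02,0,0.002,0,0,0,0, 0.02,0,0,0,0,0,0]'; python3 -m jog '[0.02,0,0.002,0,0,0,0, 0.02,0,0.001,0,0,0,0, 0.02,0,0,0,0,0,0]'; python3 - <<'E'
from h import *
c=cap("wrist");u,v=proj(c,[.51,.17,.16]);u,v=int(u),int(v)
a=cv2.resize(c["color"][v-50:v+50,u-65:u+65],None,fx=6,fy=6,interpolation=cv2.INTER_CUBIC)
cv2.imwrite("pics/w3.png",cv2.cvtColor(a,cv2.COLOR_RGB2BGR))
P=pts(c);q=P[(P[...,2]>.212)&(P[...,2]<.225)&(abs(P[...,0]-.51)<.03)&(abs(P[...,1]-.165)<.04)]
print(np.median(q,0),u-65,v-50)
E
```

```text
time_s: 6.32
position: [0.511, 0.1641, 0.1721]
orientation: [[-1.0, 0.01, -0.001], [0.01, 1.0, -0.001], [0.001, -0.001, -1.0]]
ft_force: [-0.7, -4.2, -1.5]
finger_gap: 0.0301
time_s: 6.7
position: [0.5109, 0.1667, 0.1721]
orientation: [[-1.0, 0.01, -0.001], [0.01, 1.0, -0.002], [0.001, -0.002, -1.0]]
ft_force: [-0.7, -5.5, -1.9]
finger_gap: 0.0295
[0.50557935 0.16689883 0.21598159] 261 180
```

View pics/w3.png

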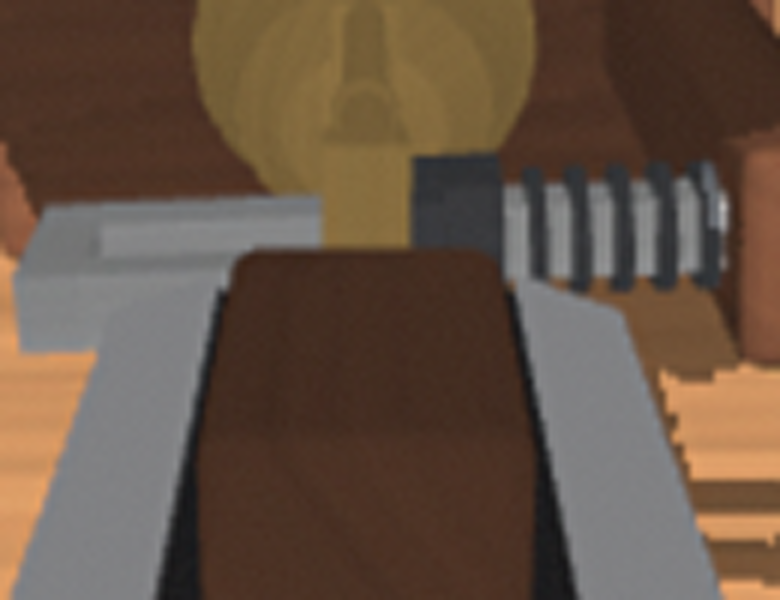

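The keeper (crop 415–500) is pressed back against the bar, the bell is straight in the jaws, and 5.5 N fits ≈9 mm travel. Testing the lift in small steps.

```bash
python3 -m jog '[0.02,0,0,0.002,0,0,0, 0.02,0,0,0,0,0,0]'; python3 -m jog '[0.02,0,0,0.002,0,0,0, 0.02,0,0,0,0,0,0]';python3 -m jog '[0.02,0,0,0.002,0,0,0, 0.02,0,0,0,0,0,0]'
```

```text
time_s: 7.0
position: [0.5108, 0.1663, 0.1738]
orientation: [[-1.0, 0.01, -0.002], [0.01, 1.0, -0.002], [0.002, -0.002, -1.0]]
ft_force: [-0.4, -5.4, -2.0]
finger_gap: 0.0298
time_s: 7.25
position: [0.5107, 0.166, 0.1758]
orientation: [[-1.0, 0.011, -0.002], [0.011, 1.0, -0.003], [0.002, -0.003, -1.0]]
ft_force: [-0.7, -4.1, -1.8]
finger_gap: 0.0297
time_s: 7.5
position: [0.5107, 0.166, 0.178]
orientation: [[-1.0, 0.011, -0.002], [0.011, 1.0, -0.003], [0.002, -0.003, -1.0]]
ft_force: [-1.1, -4.8, -2.0]
finger_gap: 0.0301
```

The bar is past the lip's underside with no catch. Continuing up to 24 mm lift.

```bash
python3 -m jog '[0.02,0,0.0008,0.002,0,0,0, 0.02,0,0,0.003,0,0,0, 0.02,0,0,0.003,0,0,0]'; python3 -m jog '[0.02,0,0.0003,0.003,0,0,0, 0.02,0,0,0.003,0,0,0, 0.02,0,0,0.003,0,0,0, 0.02,0,0,0,0,0,0]'
```

```text
time_s: 7.88
position: [0.5106, 0.1667, 0.1861]
orientation: [[-1.0, 0.011, -0.002], [0.011, 1.0, -0.003], [0.002, -0.003, -1.0]]
ft_force: [-1.1, -3.5, -2.6]
finger_gap: 0.0298
time_s: 8.38
position: [0.5109, 0.169, 0.1965]
orientation: [[-1.0, 0.009, -0.001], [0.009, 1.0, -0.0], [0.001, -0.0, -1.0]]
ft_force: [0.6, 0.2, -3.6]
finger_gap: 0.0298
```

Free (0.2 N lateral, weight only). Drawing off over the tip.

```bash
python3 -m jog '[0.02,0,-0.004,-0.001,0,0,0, 0.02,0,-0.004,0,0,0,0, 0.02,0,-0.004,0,0,0,0]';  python3 -m jog '[0.02,0,-0.006,0,0,0,0, 0.02,0,-0.008,0,0,0,0, 0.02,0,-0.008,0,0,0,0]'; python3 -m jog '[0.02,0,-0.008,0,0,0,0,0.02,0,-0.008,0,0,0,0, 0.02,0,-0.008,0,0,0,0, 0.02,0,-0.008,0,0,0,0]'
```

```text
time_s: 8.75
position: [0.5107, 0.1563, 0.1952]
orientation: [[-1.0, 0.009, -0.001], [0.009, 1.0, -0.0], [0.001, -0.0, -1.0]]
ft_force: [0.5, -0.2, -3.7]
finger_gap: 0.0295
time_s: 9.12
position: [0.5107, 0.1327, 0.1951]
orientation: [[-1.0, 0.009, -0.001], [0.009, 1.0, -0.0], [0.001, -0.0, -1.0]]
ft_force: [0.6, -0.6, -3.6]
finger_gap: 0.0298
time_s: 9.62
position: [0.5107, 0.0981, 0.1952]
orientation: [[-1.0, 0.01, -0.001], [0.01, 1.0, -0.0], [0.001, -0.0, -1.0]]
ft_force: [-0.1, -0.5, -4.0]
finger_gap: 0.0299
```

```bash
python3 -m jog '[0.02,0,-0.015,0,0,0,0, 0.02,0,-0.02,0.002,0,0,0, 0.02,0,-0.025,0.005,0,0,0, 0.02,0,-0.025,0.005,0,0,0, 0.02,0,-0.025,0.005,0,0,0, 0.02,0,-0.02,0,0,0,0, 0.02,0,-0.01,0,0,0,0,0.02,0,0,0,0,0,0,0.02,0,0,0,0,0,0]'
python3 - <<'E'
from h import *
import pickle
s=ctrl.read_state();c=cap("wrist");t=cap("top");sc=cap("scene")
pickle.dump((c,t,sc),open("w4.pkl","wb"))
print(s["position"],s["orientation"].round(4).tolist())
P=pts(c)
q=P[(P[...,2]>.222)&(abs(P[...,0]-.51)<.03)&(abs(P[...,1]-s["position"][1])<.016)];print("grip top",len(q),np.median(q,0),q.min(0),q.max(0))
for n,k in(("wrist",c),("top",t),("scene",sc)):
    h=cv2.cvtColor(k["color"],cv2.COLOR_RGB2HSV);u,v=proj(k,[.48,-.137,.006]);print(n,u,v,h[int(v),int(u)])
cv2.imwrite("pics/w4.png",cv2.cvtColor(np.vstack([cv2.resize(c["color"],(480,300)),cv2.resize(sc["color"][130:255,210:410],(480,300))]),cv2.COLOR_RGB2BGR))
E
```

```text
time_s: 10.75
position: [0.5095, -0.0513, 0.2127]
orientation: [[-1.0, 0.011, -0.001], [0.011, 1.0, -0.001], [0.001, -0.001, -1.0]]
ft_force: [-0.2, 0.5, -4.6]
finger_gap: 0.0299
[ 0.50947962 -0.05132829  0.21272133] [[-0.9999, 0.0114, -0.0011], [0.0114, 0.9999, -0.0006], [0.0011, -0.0006, -1.0]]
grip top 10157 [ 0.49075418 -0.05140607  0.32584572] [ 0.48004165 -0.06732719  0.22200102] [ 0.52101135 -0.03533326  0.34494838]
wrist 256.64360630915905 151.61581147994545 [ 17 105 238]
top 369.84932990689816 237.7931355339162 [92 99 90]
scene 266.7181506438502 184.99775277575756 [ 18  91 228]
```

View pics/w4.png

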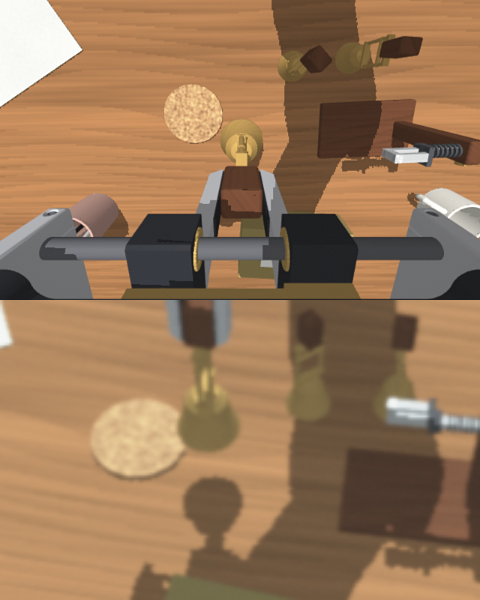

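The upper (wrist) view shows the bell upright in the jaws, the empty hook, and the coaster at about (257,151) full-scale. The lower (scene) view agrees.

```bash
python3 - <<'E'
from h import *
import pickle
c,t,sc=pickle.load(open("w4.pkl","rb"))
for n,k,(u,v) in(("wrist",c,(257,151)),("scene",sc,(267,186))):
    h=cv2.cvtColor(k["color"],cv2.COLOR_RGB2HSV)
    m=np.zeros(h.shape[:2],np.uint8);w=slice(v-50,v+50),slice(u-50,u+50)
    m[w]=((h[w][...,1]<135)&(h[w][...,2]>165))*255
    m=cv2.morphologyEx(cv2.morphologyEx(m,cv2.MORPH_CLOSE,np.ones((5,5))),cv2.MORPH_OPEN,np.ones((7,7)))
    f=max(cv2.findContours(m,0,1)[0],key=cv2.contourArea)
    g=np.array([ray(k,*p[0],.006)[:2]*1000 for p in f],np.float32)
    (x,y),r=cv2.minEnclosingCircle(g);print(n,"circ",x,y,r,"ellipse",cv2.fitEllipse(g))
P=pts(c);z=P[...,2]
for lo,hi in((.078,.085),(.085,.1),(.1,.12),(.12,.135)):
    q=P[(z>lo)&(z<hi)&(abs(P[...,0]-.51)<.06)&(abs(P[...,1]+.051)<.05)]
    print(lo,len(q),q.min(0).round(4),q.max(0).round(4))
E
```

```text
wrist circ 484.6155700683594 -137.87924194335938 60.10539245605469 ellipse ((481.9465637207031, -137.52647399902344), (105.76242065429688, 112.44404602050781), 76.85973358154297)
scene circ 457.99713134765625 -153.25665283203125 199.47195434570312 ellipse ((462.45660400390625, -153.7783660888672), (292.21826171875, 355.9788818359375), 98.7065200805664)
0.078 169 [ 0.478  -0.0831  0.0782] [ 0.5312 -0.0214  0.085 ]
0.085 626 [ 0.4793 -0.0815  0.085 ] [ 0.5288 -0.0217  0.1   ]
0.1 411 [ 0.4847 -0.0759  0.1001] [ 0.5161 -0.0271  0.1198]
0.12 905 [ 0.4881 -0.0725  0.12  ] [ 0.5285 -0.0306  0.135 ]
```

Coaster centre ≈ (0.482, −0.1375); bell mouth is centred under the TCP. Moving over and descending to ~8 mm above.

```bash
python3 -m jog '[0.02,-0.005,-0.016,0,0,0,0, 0.02,-0.008,-0.025,0,0,0,0, 0.02,-0.007,-0.022,0,0,0,0, 0.02,-0.005,-0.014,0,0,0,0, 0.02,-0.002,-0.007,0,0,0,0, 0.02,0,0,-0.015,0,0,0, 0.02,0,0,-0.02,0,0,0, 0.02,0,0,-0.015,0,0,0, 0.02,0,0,-0.008,0,0,0, 0.02,0,0,0,0,0,0]'
```

```text
time_s: 12.15
position: [0.4806, -0.1372, 0.1502]
orientation: [[-1.0, 0.007, -0.002], [0.007, 1.0, -0.0], [0.002, -0.0, -1.0]]
ft_force: [0.3, -0.4, -2.9]
finger_gap: 0.0296
```

```bash
python3 -m jog '[0.02,0.001,0,-0.003,0,0,0, 0.02,0,0,-0.0015,0,0,0, 0.02,0,0,0,0,0,0]'; python3 -m jog '[0.02,0,0,-0.001,0,0,0, 0.02,0,0,0,0,0,0]'; python3 -m jog '[0.02,0,0,-0.001,0,0,0, 0.02,0,0,0,0,0,0]'
```

```text
time_s: 12.52
position: [0.4824, -0.1372, 0.1464]
orientation: [[-1.0, 0.007, -0.001], [0.007, 1.0, -0.0], [0.001, -0.0, -1.0]]
ft_force: [-0.6, -0.2, -3.6]
finger_gap: 0.0298
time_s: 12.78
position: [0.4826, -0.1373, 0.1456]
orientation: [[-1.0, 0.007, -0.0], [0.007, 1.0, -0.0], [0.0, -0.0, -1.0]]
ft_force: [0.9, 0.0, -3.8]
finger_gap: 0.0297
time_s: 13.02
position: [0.4826, -0.1373, 0.1446]
orientation: [[-1.0, 0.007, 0.0], [0.007, 1.0, -0.0], [-0.0, -0.0, -1.0]]
ft_force: [0.2, 1.0, -3.5]
finger_gap: 0.0297
```

```bash
python3 -m jog '[0.02,0,0,-0.001,0,0,0, 0.02,0,0,0,0,0,0]'; python3 -m jog '[0.02,0,0,-0.001,0,0,0, 0.02,0,0,0,0,0,0]'; python3 -m jog '[0.02,0,0,-0.0005,0,0,0, 0.02,0,0,0,0,0,0]'
```

```text
time_s: 13.28
position: [0.4826, -0.1372, 0.1435]
orientation: [[-1.0, 0.007, -0.0], [0.007, 1.0, -0.0], [0.0, -0.0, -1.0]]
ft_force: [-0.9, -1.1, -3.7]
finger_gap: 0.0298
time_s: 13.52
position: [0.4828, -0.1373, 0.1427]
orientation: [[-1.0, 0.007, 0.0], [0.007, 1.0, -0.0], [-0.001, -0.0, -1.0]]
ft_force: [-0.2, -0.1, -1.4]
finger_gap: 0.0301
time_s: 13.78
position: [0.483, -0.1374, 0.1426]
orientation: [[-1.0, 0.007, 0.001], [0.007, 1.0, -0.0], [-0.001, -0.0, -1.0]]
ft_force: [-0.8, -0.1, -2.0]
finger_gap: 0.03
```

```bash
python3 -m jog '[0.02,0,0,-0.0007,0,0,0, 0.02,0,0,0,0,0,0]'; python3 -m jog '[0.02,0,0,-0.0007,0,0,0, 0.02,0,0,0,0,0,0]'
```

```text
time_s: 14.02
position: [0.4835, -0.1375, 0.1426]
orientation: [[-1.0, 0.007, 0.002], [0.007, 1.0, -0.0], [-0.002, -0.0, -1.0]]
ft_force: [-0.1, -0.1, -2.5]
finger_gap: 0.0297
time_s: 14.28
position: [0.4839, -0.1376, 0.1426]
orientation: [[-1.0, 0.007, 0.003], [0.007, 1.0, -0.0], [-0.003, -0.0, -1.0]]
ft_force: [-0.0, -1.3, -1.9]
finger_gap: 0.0297
```

The mouth is resting on the coaster (z stops at 0.1426, the predicted height). Releasing slowly.

```bash
python3 -m jog '[0.03,0,0,0,0,0,0, 0.032,0,0,0,0,0,0, 0.036,0,0,0,0,0,0, 0.045,0,0,0,0,0,0, 0.06,0,0,0,0,0,0, 0.07,0,0,0,0,0,0, 0.07,0,0,0,0,0,0]'; python3 -m jog '[0.07,0,0,0.01,0,0,0, 0.07,0,0,0.03,0,0,0, 0.07,0,0,0.04,0,0,0, 0.07,0,0,0.05,0,0,0, 0.07,0,0,0.05,0,0,0, 0.07,0,0,0.03,0,0,0, 0.07,0,0,0,0,0,0, 0.07,0,0,0,0,0,0]'
python3 - <<'E'
from h import *
c=cap("wrist");sc=cap("scene");P=pts(c)
q=P[(P[...,2]>.18)&(P[...,2]<.2)&(abs(P[...,0]-.482)<.04)&(abs(P[...,1]+.137)<.04)]
print("grip top",len(q),cv2.minAreaRect((q[:,:2]*1000).astype(np.float32)),np.median(q,0))
q=P[(P[...,2]>.008)&(P[...,2]<.018)&(abs(P[...,0]-.482)<.06)&(abs(P[...,1]+.137)<.04)];print(len(q),q.min(0),q.max(0))
cv2.imwrite("pics/w5.png",cv2.cvtColor(np.vstack([cv2.resize(c["color"],(480,300)),cv2.resize(sc["color"][130:255,210:410],(480,300))]),cv2.COLOR_RGB2BGR))
E
```

```text
time_s: 15.15
position: [0.4841, -0.1377, 0.1424]
orientation: [[-1.0, 0.007, 0.003], [0.007, 1.0, -0.0], [-0.003, -0.0, -1.0]]
ft_force: [-0.5, -0.0, 0.4]
finger_gap: 0.0688
time_s: 16.15
position: [0.482, -0.1384, 0.3633]
orientation: [[-1.0, 0.009, 0.005], [0.009, 1.0, -0.001], [-0.005, -0.001, -1.0]]
ft_force: [0.4, 0.8, -0.0]
finger_gap: 0.0697
grip top 444 ((482.7511291503906, -137.6350860595703), (22.806730270385742, 29.14784049987793), 0.03780804201960564) [ 0.48194178 -0.13755755  0.18639539]
211 [ 0.43321011 -0.17665151  0.00800094] [ 0.52462138 -0.09762864  0.01797666]
```

View pics/w5.png

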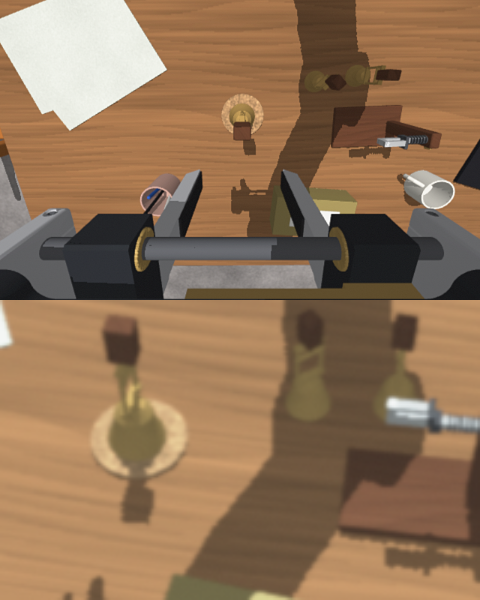

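The bell stands upright at the centre of the coaster: wrist panel (242,115), scene panel (138,435). Cork shows all round it, the gripper is clear, and the other objects look untouched. Handing in.

```bash
python3 -c "
from bench import ctrl
print(ctrl.finish_job())"
```

```text
the job is handed in; nothing more can be done
None
```

The hand bell is off its hook and standing upright on the cork coaster, and the job is handed in after about 16 s of the 72 s allowed.

- **Unhooking:** I gripped the bell's wooden grip and pressed its bar about 9 mm back against the keeper. The sideways force peaked at about 5.5 N in the readings, well under the 18 N limit. I lifted the bar out through the gap to about 25 mm and drew the bell off over the tip without it catching.
- **Placing:** I lowered the bell in steps of about 1 mm or less until the coaster took part of its weight, then let go and withdrew upwards.
- **Last checks:** The grip's centre is at (0.483, −0.138), against a coaster centre of about (0.482, −0.138). Its top is at 186 mm, as expected. Cork shows all round the mouth, and the gripper is clear.
- **Bystanders:** The tissue box, teacup and pen pot look untouched. I judged that from the pictures only and did not measure their positions again.
- **Measurements that disagreed:** The scene camera's fit of the coaster failed because its mask ran into other things. I dropped it and used the wrist camera's fit, which was within about 6 mm of the earlier top and scene estimates.

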